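Screw down the loose wing nut on the curd press

ROBOT

A 6-joint arm with a two-finger parallel gripper is mounted at the origin on the work surface. World frame = base frame: x ahead of the robot, y to its left, z up, the work surface at z = 0. Lengths are in m, angles in degrees, forces in N, time in s.
With the tool pointing down it reaches from about 0.3 to 0.75 m from the base axis. Payload 8.5 kg.
Tool frame: the origin (TCP) lies where the fingers leave the gripper's body, on its centre line; the fingertips stand 73 mm ahead of it and the grasp point (between the pads) lies 54 mm ahead of it; z points along the fingers, y is the line along which they close (so a half turn about z gives the same grasp; the last joint's range is limited). The gripper opens to 85 mm and grips with 20 to 120 N. Pads are 22 mm wide; open, the fingers measure 114 mm over their backs; the gripper's body (76 mm by 85 mm) begins 54 mm behind the grasp point. The pads swing forward as they close: fully open they stand 13 mm farther back than shut.
Start: joints at [60.946, 21.807, 74.336, -0, 83.858, -12.336], TCP at [0.158, 0.527, 0.304] pointing down, gripper open.
Joint ranges: [-178.18, 178.18], [-50.72, 133.34], [12.68, 142.11], [-81.47, 261.47], [9.98, 163.14], [-165.26, 165.26]. Speed limits (degrees/s): [136.94, 136.94, 180, 180, 180, 180].

INTERFACE

Orientations are given as [roll, pitch, yaw] about the fixed x, y, z axes, in that order (R = Rz(yaw) Ry(pitch) Rx(roll)).
In Python, from cell import * gives the robot as it stands. The module is installed in compiled form; this text tells all that it offers.
- The arm moves only by the shell command python3 -m inch 'ROWS' [FORCE]. ROWS is JSON, a list of rows, each a list of 5 numbers: the closure, from -1 (fully open) to 1 (shut), then the shift along the tool's x, y, z in mm, then the turn about the tool's z in degrees. In form: [[jaw, tx, ty, tz, turn], ...]. A call has 1 to 5 rows; each row is the pose to reach, as a shift and turn from the pose commanded when the call began, along the tool's axes at that moment; what a row does not reach only later rows make up. A row lasts 1/10 s, in which the tool goes at most 50 mm and 8.59 degrees, less where a joint would pass 70% of its speed; a pose out of reach is approached as far as the arm can. A call with a gripper value outside its range is refused whole. The fingers move at their own pace and stop on an object; FORCE is the grip in N (left out, the last holds). Time passes only in rows, so rows that repeat a pose let the fingers close. It gives the time, the measured TCP pose, the force, the opening and the grip force at its end, in the units of the state.
- get_state(): the state, without advancing time (a new reading comes with each control period).
- snapshot(name): name is "side" or "top" or "wrist"; returns a dict with "frame" (384x512x3 uint8, red, green, blue), "fx", "fy", "cx", "cy" (pixels), "k1" (the pictures are not rectified: a ray, as slopes to the right and down, at radius r is drawn at 1 + k1 r^2 times it, then the intrinsics apply), "R" (3x3) and "t" (3): a world point X has camera coordinates R X + t. Camera axes: x right, y down, z forward; pixel columns grow to the right and rows downward; lengths in m; the calibration is good to about 2 mm. A picture is of the moment at which its call begins. There is no depth.
- finish_job(): hands the job in; it is judged then, once.
The state is a dict: "clock": time; "joint_positions": joint angles; "qd": joint speeds; "tau": joint torques, N m; "position": TCP position; "orientation": TCP orientation; "contact_force": force on the tool from outside, world axes, zero at the start; "torque": the same for the moment, N m; "gripper_width": opening from 0.0 (shut) to 1.0 (fully open); "gripper_force": force on a finger pad.
Only numpy, scipy, OpenCV 4.12 (cv2) and the standard library are available. Lean on these libraries where they do the work, as an engineer would, in place of code of your own. Each camera call takes 0.05 s, during which the arm holds its last target. There are 200 camera calls.

TASK

One of the two blue wing nuts on the curd press has been left backed off, standing above its seat with a red collar showing. Push its wings round with a fingertip, stroke after stroke, clockwise as seen from above, until it has gone fully home against its stop, then move the hand clear. Do not pinch or grasp anything, push gently, and leave the other wing nut tight and everything else on the worktop where it stands.

Things in the scene. Friction and masses are not known exactly. Their poses are not given: they have to be found in the camera images.
- press: curd press fixed to the worktop: steel box with white lid, 150 (its x) by 240 mm (its y), flat lid top 75 mm up. Origin: centre of its underside, z up. Mid-lid stands a fixed black handle block, 104 (x) by 52 mm (y), top 109 mm up. Studs (8 mm thick, tops 128 mm up) stand on the lid 70 mm from the centre along +y and -y; each has a blue wing nut; which one is loose varies.
- loose_nut_hub (a point): on the stud axis of the LOOSE wing nut, at mid-height of its wings. Blue nut: round hub (27 mm diameter, underside 18 mm below this point) and two opposite upright wings, 7 mm thick, 22 mm high, out to 42 mm from the axis. On its thread this point sinks from 109 mm above the worktop (fully backed off) to 94 mm (home), 10 mm a turn, and the red collar under it gets covered.
- loose_nut_tip (a point): outer end of one of the two wings of the loose nut, mid-height and mid-thickness, 42 mm from the stud axis; the other wing points exactly the opposite way
- loose_nut (a joint): turning angle of the loose nut, rad: 0 fully backed off, grows clockwise seen from above, 9.42 fully home against a hard stop (1.5 turns). Starts between 0.3 and 3. Turns easily (0.03 N m of friction, about 1 N at the wings) and stays where it is left.
- tight_nut_hub (a point): the same point on the other, identical wing nut, which is already home (94 mm above the worktop)
- tight_nut (a joint): turning angle of the other nut, same meaning; it starts home, 9.25 to 9.42, is stiff (0.25 N m), and is to stay there
- mug: loose white mug, 80 mm diameter, 90 mm high, origin at the centre of its underside; bystander
- bowl: loose blue bowl, 130 mm diameter, 50 mm high, origin at the centre of its underside; bystander
- spice: loose amber glass jar with a steel cap, 40 mm diameter, 75 mm high, standing close beyond the press, origin at the centre of its underside; bystander
- pepper: loose terracotta jar with a black cap, 40 mm diameter, 75 mm high, standing close beyond the press, origin at the centre of its underside; bystander
- spoon: loose spoon lying along its x axis, near the right side; bystander
- soap: loose green bottle with a white cap, 56 mm diameter, 150 mm high, origin at the centre of its underside; bystander
- board: loose small wooden board lying flat, 160 by 100 by 12 mm, origin at the centre of its underside; bystander

How it is judged (in metres and radians):
On the way:
1. a fingertip pushes the loose nut past 6 rad (about half-way home) (value of joint loose_nut above 6 rad and contact force between the fingers and loose_nut above 0.1 N), for 0.02 s.
At the end, for the whole second after the job is handed in: the loose nut stands within 0.35 rad (20 degrees) of its stop at 9.42 rad and is still; the other nut is still within 0.35 rad of its stop (value of joint each of loose_nut, tight_nut above 9.07 rad and velocity of joint loose_nut between -0.05 and 0.05 rad/s); the robot touches nothing.
It fails at once if something is pinched or forced: more than 38 N between the fingers and a wing nut, the press or a bystander (a pinch counts both fingers; a stroke needs about 1 N) (contact force between the fingers and loose_nut above 38 N or contact force between the fingers and tight_nut above 38 N or contact force between the fingers and press above 38 N or contact force between the fingers and mug above 38 N or contact force between the fingers and bowl above 38 N or contact force between the fingers and spice above 38 N or contact force between the fingers and pepper above 38 N or contact force between the fingers and spoon above 38 N or contact force between the fingers and soap above 38 N or contact force between the fingers and board above 38 N).
It fails at once if the tight nut is turned back below 9.0 rad (value of joint tight_nut below 9 rad).
It fails at once if a bystander is moved more than 20 mm or lifted (distance of any of mug, bowl, spice, pepper, spoon, soap, board from where it was at the start of the episode above 0.02 m).
It also fails if it takes over 61 s, if anything falls off the work surface, if the arm or the gripper's body presses on something with over 40 N, if the wrist force passes 120 N, or if a joint passes its speed limit or range.

## Working session

There is one attempt and no reset: what is moved stays moved. The work goes in short steps, Python scripts to look and compute and a shell command to move; the robot and the scene stay as the last step left them, time stands still between calls to the robot, and variables do not carry over. Pictures are saved under pics/ and viewed, at most 10 in all, crops included, and the job is handed in when it is done.

```bash
mkdir -p pics; python3 - <<'E'
from cell import *
import cv2,numpy as np
ims=[]
for n in("top","side"):
    s=snapshot(n);cv2.imwrite(f"pics/{n}0.png",s["frame"][:,:,::-1])
    print(n,s["fx"],s["fy"],s["cx"],s["cy"],s["k1"],np.round(s["R"],3).tolist(),np.round(s["t"],3))
st=get_state();print({k:np.round(v,3).tolist() for k,v in st.items()})
E
```

```text
top 372.21853433286253 372.21853433286253 257.3808197002928 192.31002572476456 0.009433536844961307 [[-0.001, -1.0, 0.019], [-0.982, -0.003, -0.186], [0.186, -0.018, -0.982]] [-0.075  0.542  1.06 ]
side 412.63302127892746 412.63302127892746 247.6422528711054 190.32984550208408 0.03484168704212537 [[-0.972, -0.233, 0.005], [-0.168, 0.684, -0.71], [0.162, -0.691, -0.704]] [0.51  0.201 1.187]
{'clock': 0.1, 'joint_positions': [60.947, 21.837, 74.379, 0.002, 83.858, -12.336], 'qd': [-0.048, -0.066, -0.197, -0.003, -0.113, -0.021], 'tau': [0.004, -44.922, -23.166, -0.0, 0.004, -0.0], 'position': [0.158, 0.527, 0.303], 'orientation': [-179.927, -0.018, 163.282], 'contact_force': [0.14, -0.923, -0.019], 'torque': [-0.001, -0.043, 0.044], 'gripper_force': 0.0, 'gripper_width': 0.999}
```

View pics/top0.png

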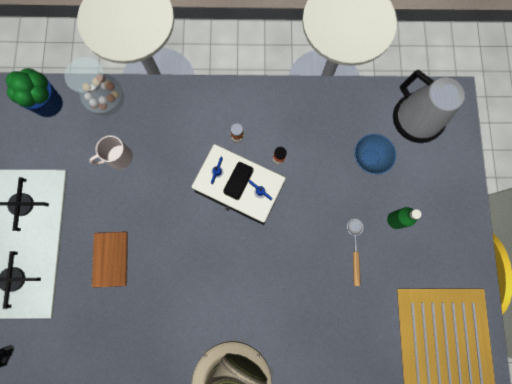

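View pics/side0.png

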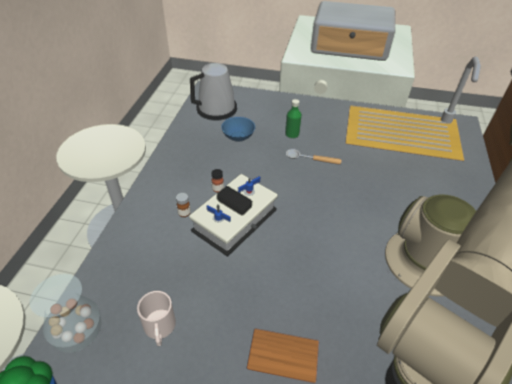

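The top view shows the press, with nuts near (217,171) and (260,190). In the side view they are near (218,213) and (249,186). Next I mask the blue and triangulate.

```bash
cat > h.py <<'E'
from cell import *
import cv2,numpy as np
def ray(s,uv):
    K=np.array([[s["fx"],0,s["cx"]],[0,s["fy"],s["cy"]],[0,0,1]])
    p=cv2.undistortPoints(np.array([[uv]],float),K,np.array([s["k1"],0,0,0.]))[0,0]
    R=np.array(s["R"]);t=np.array(s["t"])
    d=R.T@np.array([p[0],p[1],1]);return -R.T@t,d/np.linalg.norm(d)
def onz(s,uv,z):
    c,d=ray(s,uv);return c+d*(z-c[2])/d[2]
def tri(a,b):
    (c1,d1),(c2,d2)=a,b
    k=np.linalg.lstsq(np.array([d1,-d2]).T,c2-c1,rcond=None)[0]
    p,q=c1+k[0]*d1,c2+k[1]*d2;return (p+q)/2,np.linalg.norm(p-q)
def blue(s):
    h=cv2.cvtColor(s["frame"],cv2.COLOR_RGB2HSV);return cv2.inRange(h,(105,150,50),(128,255,255))
def red(s):
    h=cv2.cvtColor(s["frame"],cv2.COLOR_RGB2HSV);return cv2.inRange(h,(0,150,80),(6,255,255))|cv2.inRange(h,(174,150,80),(180,255,255))
E
python3 - <<'E'
from h import *
S={};big=[]
for n,win in(("top",(185,135,300,230)),("side",(170,165,290,255))):
    s=S[n]=snapshot(n);m=blue(s);x0,y0,x1,y1=win
    N,L,st,c=cv2.connectedComponentsWithStats(m)
    for i in range(1,N):
        if st[i,4]>15 and x0<c[i][0]<x1 and y0<c[i][1]<y1:
            print(n,c[i],st[i],"z94",onz(s,c[i],.094).round(4),"z109",onz(s,c[i],.109).round(4),"red near",cv2.countNonZero(red(s)[int(c[i][1])-15:int(c[i][1])+15,int(c[i][0])-15:int(c[i][0])+15]))
    big.append(cv2.resize(s["frame"][y0:y0+90,x0:x0+115],None,fx=6.5,fy=6.5/2*1,interpolation=cv2.INTER_CUBIC) if 0 else cv2.resize(s["frame"][y0:y0+90,x0:x0+115],(390*1,305),interpolation=cv2.INTER_CUBIC))
cv2.imwrite("pics/crop1.png",np.hstack(big)[:,:,::-1])
E
```

```text
top [216.58666667 170.36      ] [212 158  10  25  75] z94 [0.5988 0.0449 0.094 ] z109 [0.5951 0.0435 0.109 ] red near 0
top [259.70666667 190.18666667] [249 181  22  18  75] z94 [ 0.5407 -0.0799  0.094 ] z109 [ 0.5377 -0.0795  0.109 ] red near 0
side [249.39784946 184.23655914] [239 177  21  13  93] z94 [ 0.5411 -0.0916  0.094 ] z109 [ 0.5377 -0.0764  0.109 ] red near 0
side [218.46590909 213.92045455] [208 207  22  13  88] z94 [0.599 0.049 0.094] z109 [0.5946 0.0618 0.109 ] red near 0
```

View pics/crop1.png

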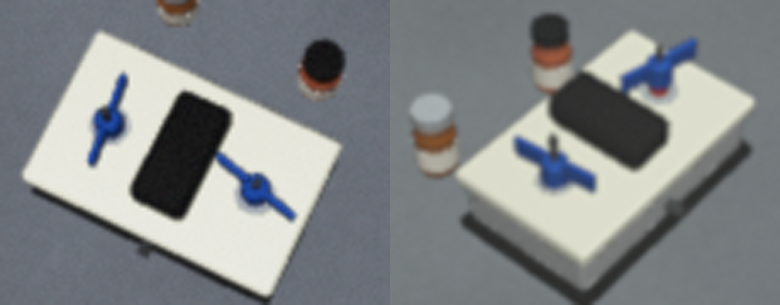

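The red collar shows under the right-hand nut: y about -0.08 in world, top pixel (260,190), side pixel (249,184). That is the loose one. Next I work out the geometry and the rows in a press-aligned tool frame, with tool x pointing toward the handle.

```bash
python3 - <<'E'
from h import *
S={n:snapshot(n) for n in("top","side")}
def blobs(s,win):
    N,L,st,c=cv2.connectedComponentsWithStats(blue(s));x0,y0,x1,y1=win
    return [(c[i],np.argwhere(L==i)[:,::-1].astype(float)) for i in range(1,N) if st[i,4]>15 and x0<c[i][0]<x1 and y0<c[i][1]<y1]
T=blobs(S["top"],(185,135,300,230));D=blobs(S["side"],(170,165,290,255))[::-1]
for nm,(ct,pt),(cs,ps) in zip(("tight","loose"),T,D):
    print(nm,"tri centroid",[np.round(v,4) for v in tri(ray(S["top"],ct),ray(S["side"],cs))])
    for z,(n,p) in ((.095 if nm=="tight" else .107,q) for q in (("top",pt),("side",ps))):
        w=np.array([onz(S[n],q,z)[:2] for q in p]);
        (cx,cy),(a,b),ang=cv2.minAreaRect((w*1000).astype(np.float32))
        _,_,v=np.linalg.svd(w-w.mean(0));pr=(w-w.mean(0))@v[0]
        print(n,"mid",(w.mean(0)+v[0]*(pr.max()+pr.min())/2).round(4),"len",np.ptp(pr).round(4),"dir",np.degrees(np.arctan2(v[0][1],v[0][0])).round(1))
# lid from white mask
s=S["top"];h=cv2.cvtColor(s["frame"],cv2.COLOR_RGB2HSV)
m=cv2.inRange(h,(0,0,165),(180,60,255));k=np.zeros_like(m);k[140:228,185:290]=m[140:228,185:290]
c=max(cv2.findContours(k,0,1)[0],key=cv2.contourArea)
w=np.array([onz(s,q,.075)[:2] for q in c[:,0].astype(float)]);print("lid",cv2.minAreaRect((w*1000).astype(np.float32)))
m=cv2.inRange(h,(0,0,0),(180,255,60));k=np.zeros_like(m);k[155:205,220:257]=m[155:205,220:257]
c=max(cv2.findContours(k,0,1)[0],key=cv2.contourArea)
w=np.array([onz(s,q,.109)[:2] for q in c[:,0].astype(float)]);print("handle",cv2.minAreaRect((w*1000).astype(np.float32)))
E
```

```text
tight tri centroid [array([0.6007, 0.0453, 0.0899]), np.float64(0.0017)]
top mid [0.5997 0.0444] len 0.0757 dir 161.0
side mid [0.6035 0.048 ] len 0.073 dir 155.7
loose tri centroid [array([ 0.5386, -0.0799,  0.1054]), np.float64(0.0003)]
top mid [ 0.5396 -0.0784] len 0.0771 dir -130.1
side mid [ 0.5361 -0.0812] len 0.0809 dir 57.0
lid ((568.410400390625, -17.207244873046875), (237.8067626953125, 148.232666015625), 64.2820053100586)
handle ((566.6001586914062, -18.36410140991211), (49.3746337890625, 99.68660736083984), 63.35947799682617)
```

```bash
r='[[1,-187,-164,0,0],[1,-187,-164,0,0],[1,-187,-164,0,0],[1,-187,-164,0,0],[1,-187,-164,0,0]]'; true
python3 -m inch '[[1,-187,-164,0,0],[1,-187,-164,0,0],[1,-187,-164,0,0],[1,-187,-164,0,0],[1,-187,-164,0,0]]' 20
python3 -m inch '[[1,-187,-164,0,0],[1,-187,-164,0,0],[1,-187,-164,0,0],[1,-187,-164,0,0],[1,-187,-164,0,0]]'
python3 -m inch '[[1,-187,-164,0,0],[1,-187,-164,0,0],[1,-187,-164,0,0],[1,-187,-164,0,0],[1,-187,-164,0,0]]'
python3 -m inch '[[1,0,0,0,99],[1,0,0,0,99],[1,0,0,0,99],[1,0,0,0,99],[1,0,0,0,99]]'
python3 -c "from cell import *;print(get_state())"
```

```text
clock: 0.8
position: [0.2907, 0.3141, 0.304]
orientation: [180.0, 0.0, 163.3]
contact_force: [1.0, 0.5, -0.0]
gripper_width: 0.144
gripper_force: 0.0
clock: 1.3
position: [0.4227, 0.103, 0.3041]
orientation: [180.0, 0.0, 163.3]
contact_force: [0.8, 1.1, 0.3]
gripper_width: -0.0
gripper_force: 0.0
clock: 1.8
position: [0.5547, -0.108, 0.3039]
orientation: [180.0, 0.0, 163.3]
contact_force: [0.8, 0.5, 0.6]
gripper_width: -0.002
gripper_force: 0.0
clock: 2.3
position: [0.5539, -0.1059, 0.3038]
orientation: [-180.0, -0.0, 120.0]
contact_force: [-0.4, -0.9, 1.0]
gripper_width: 0.001
gripper_force: 0.0
{'clock': 2.3, 'joint_positions': array([-2.28487859e+01,  2.32305522e+01,  7.20674943e+01,  2.10934724e-03,
        8.47172588e+01, -5.27989844e+01]), 'qd': array([ 3.08423904e-02, -4.28768782e-02,  3.02479496e-03, -6.31511641e-02,
       -3.06106924e-02,  8.51758863e+01]), 'tau': array([-6.11398928e-02, -4.62467623e+01, -2.32844138e+01, -1.58106257e-03,
        3.64106982e-04, -1.99022457e+00]), 'position': array([ 0.55393686, -0.10589652,  0.30380304]), 'orientation': array([-1.79992419e+02, -1.34608582e-02,  1.19950003e+02]), 'contact_force': array([-0.37408621, -0.88389552,  0.99050189]), 'torque': array([-0.02339223,  0.03470915, -0.01291307]), 'gripper_force': 0.0, 'gripper_width': 0.0008313444287649503}
```

```bash
python3 -m inch '[[1,0,0,0,56.4],[1,0,0,0,56.4],[1,0,0,0,56.4],[1,0,0,0,56.4],[1,0,0,0,56.4]]' |sed -n 3p
python3 -m inch '[[1,0,0,0,13.4],[1,0,0,0,13.4],[1,0,0,0,13.4],[1,0,0,0,13.4]]'
python3 - <<'E'
from h import *
s=snapshot("wrist");cv2.imwrite("pics/w1.png",s["frame"][:,:,::-1])
print(get_state()["position"],get_state()["orientation"])
def px(s,P):
    K=np.array([[s["fx"],0,s["cx"]],[0,s["fy"],s["cy"]],[0,0,1]]);return cv2.projectPoints(np.array([P],float),cv2.Rodrigues(np.array(s["R"]))[0],np.array(s["t"]),K,np.array([s["k1"],0,0,0.]))[0].ravel()
print(px(s,[.5377,-.0801,.128]),px(s,[.5377,-.0801,.105]))
E
```

```text
orientation: [-180.0, -0.0, 77.0]
clock: 3.2
position: [0.5539, -0.1058, 0.3039]
orientation: [-180.0, 0.0, 64.1]
contact_force: [-0.8, -1.5, -0.6]
gripper_width: 0.002
gripper_force: 0.0
[ 0.5539614  -0.10585536  0.30388127] [-1.79994999e+02 -1.48362336e-03  6.40599639e+01]
[221.89529322 175.36088264] [224.46895992 170.04503146]
```

View pics/w1.png

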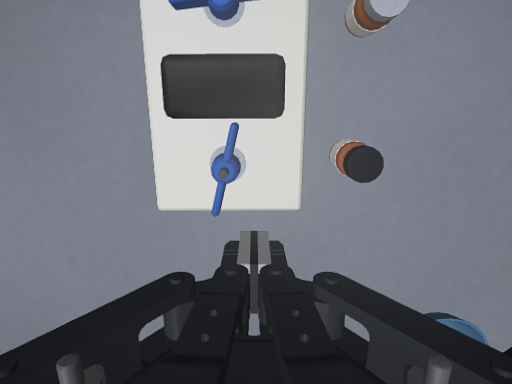

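The wrist view shows the stud top at (223,173) against a predicted (222,175), so the hub position holds. The wings point at about 12° and 192° clockwise from the handle. Now I descend beside the nut and start the stroke.

```bash
python3 -m inch '[[1,0,0,45,0],[1,0,0,90,0],[1,0,0,120,0],[1,0,0,136,0],[1,0,0,136,0]]'
python3 -m inch '[[1,-5.4,-2.2,0,0],[1,-9.9,-7.2,0,0],[1,-13.2,-13,0,0],[1,-15.3,-19.3,0,0],[1,-16,-26,0,0]]'
```

```text
clock: 3.75
position: [0.5533, -0.1056, 0.1658]
orientation: [-179.7, 0.0, 64.0]
contact_force: [0.6, -0.3, 0.2]
gripper_width: 0.002
gripper_force: 0.0
clock: 4.25
position: [0.5232, -0.1089, 0.1685]
orientation: [179.9, -0.0, 63.9]
contact_force: [1.2, -0.4, 1.0]
gripper_width: -0.002
gripper_force: 0.6
```

```bash
python3 -m inch '[[1,1.9,-10.9,0,0],[1,7.5,-20.6,0,0],[1,16,-27.7,0,0],[1,26.4,-31.5,0,0],[1,37.6,-31.5,0,0]]'
cat > look.py <<'E'
import sys
from h import *
s=snapshot("wrist");m=blue(s);m[235:]=0
cv2.imwrite(f"pics/{sys.argv[1]}.png",s["frame"][:,:,::-1])
N,L,st,c=cv2.connectedComponentsWithStats(m);u=np.array([.4384,.8988]);v=np.array([.8988,-.4384]);h=np.array([.5377,-.0801])
w=np.array([onz(s,q,float(sys.argv[2]))[:2]-h for q in np.argwhere(m)[:,::-1].astype(float)]);w=np.c_[w@u,w@v]*1000
w=w[np.hypot(*w.T)<50];f=w[np.hypot(*w.T)>20]
a=np.degrees(np.arctan2(f[:,1],f[:,0]))%360
print(len(f),"wing angles cw from handle, hist:",{int(k*15):int(n) for k,n in zip(*np.unique(a//15,return_counts=True)) if n>5})
z=np.exp(2j*np.radians(a)).mean();print("axis mod180",np.degrees(np.angle(z))/2%180,abs(z))
p=(np.array(get_state()["position"])[:2]-h);print("finger XY",(p@u*1000).round(1),(p@v*1000).round(1))
E
python3 look.py w2 .102
```

```text
clock: 4.75
position: [0.5116, -0.06, 0.1679]
orientation: [-180.0, 0.0, 64.0]
contact_force: [-1.0, -2.6, 0.0]
gripper_width: 0.001
gripper_force: 0.9
202 wing angles cw from handle, hist: {300: 202}
axis mod180 128.93650914458425 0.9963692645036629
finger XY 7.9 -32.0
```

View pics/w2.png

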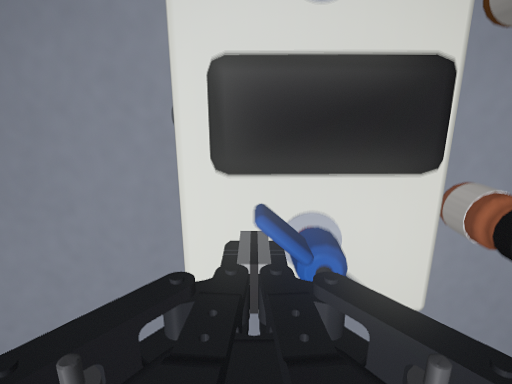

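The view shows the fingertip at (255,245) pushing the wing, whose outer end is at (262,213). The wing stands at about 309°. I'll finish this stroke, lift, cross over behind the other wing and start stroke 2.

```bash
python3 -m inch '[[1,10.4,3.8,0,0],[1,14,6.3,0,0],[1,14,6.3,0,0],[1,9,2,0,0],[1,9,2,-45,0]]'
python3 -m inch '[[1,0,0,-10,0],[1,-5,30,-10,0],[1,-9,61,-10,0],[1,-9,61,-10,0],[1,-9,61,-10,0]]'
python3 look.py w3 .101
```

```text
clock: 5.3
position: [0.5152, -0.054, 0.2091]
orientation: [-179.4, 0.1, 63.9]
contact_force: [1.4, 0.1, 1.3]
gripper_width: -0.0
gripper_force: 0.0
clock: 5.8
position: [0.5679, -0.0892, 0.2224]
orientation: [-179.9, -0.0, 63.9]
contact_force: [-0.0, 0.5, 0.2]
gripper_width: 0.001
gripper_force: 0.0
332 wing angles cw from handle, hist: {330: 275, 345: 57}
axis mod180 160.8744202891088 0.9900071134272292
finger XY 5.3 30.7
```

```bash
python3 -m inch '[[1,0,0,30,0],[1,0,0,48,0],[1,0,0,55,0],[1,0,0,55,0]]'
python3 -m inch '[[1,-11.2,0,0,0],[1,-21.6,-3.8,0,0],[1,-30.1,-10.9,0,0],[1,-35.7,-20.6,0,0],[1,-37.6,-31.5,0,0]]'
python3 -m inch '[[1,1.9,-10.9,0,0],[1,7.5,-20.6,0,0],[1,16,-27.7,0,0],[1,26.4,-31.5,0,0],[1,37.6,-31.5,0,0]]'
python3 -m inch '[[1,10.4,3.8,0,0],[1,14,6.3,0,0],[1,14,6.3,0,0],[1,9,2,0,0],[1,9,2,-45,0]]'
python3 -m inch '[[1,0,0,-10,0],[1,-5,30,-10,0],[1,-9,61,-10,0],[1,-9,61,-10,0],[1,-9,61,-10,0]]'
python3 look.py w4 .097
```

```text
clock: 6.25
position: [0.5678, -0.0885, 0.1675]
orientation: [-179.9, 0.0, 64.0]
contact_force: [-0.4, 0.0, -0.4]
gripper_width: 0.004
gripper_force: 0.0
clock: 6.75
position: [0.5228, -0.1098, 0.1686]
orientation: [179.9, -0.0, 63.9]
contact_force: [1.5, -0.7, -0.8]
gripper_width: -0.003
gripper_force: 0.6
clock: 7.25
position: [0.5117, -0.06, 0.1679]
orientation: [-180.0, 0.0, 64.0]
contact_force: [-0.3, -1.7, 0.2]
gripper_width: -0.002
gripper_force: 0.9
clock: 7.75
position: [0.5152, -0.054, 0.2091]
orientation: [-179.4, 0.1, 63.9]
contact_force: [-0.6, -0.3, -0.2]
gripper_width: -0.003
gripper_force: 0.0
clock: 8.25
position: [0.5679, -0.0892, 0.2224]
orientation: [-179.9, -0.0, 63.9]
contact_force: [-1.2, 0.3, -0.3]
gripper_width: 0.0
gripper_force: 0.0
315 wing angles cw from handle, hist: {330: 264, 345: 51}
axis mod180 160.96451368593858 0.9902382794703803
finger XY 5.3 30.7
```

View pics/w4.png

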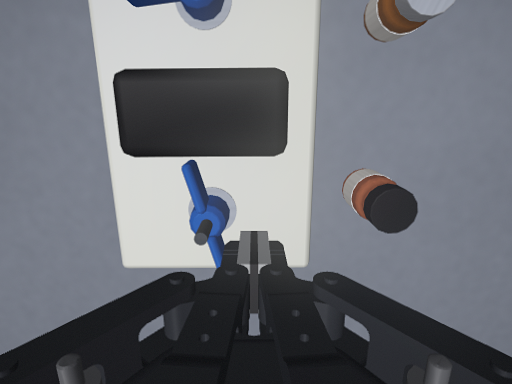

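The view shows the nut at (207,218) with wings at about 160° and 340°, and nothing else disturbed. At least 39° of turn remain. For the last stroke I move at normal speed to a finger angle of 162°, then use 1 mm guarded steps.

```bash
cat > guard.py <<'E'
import sys,numpy as np
from cell import *
s=get_state();f=np.linalg.norm(s["contact_force"]);print(round(s["clock"],2),f.round(1),round(s["gripper_force"],1),end=" | ")
sys.exit(f>6)
E
g(){ python3 guard.py; }
python3 -m inch '[[1,0,0,30,0],[1,0,0,48,0],[1,0,0,55,0],[1,0,0,55,0]]' >/dev/null
python3 -m inch '[[1,-11.2,0,0,0],[1,-21.6,-3.8,0,0],[1,-30.1,-10.9,0,0],[1,-33.3,-15.5,0,0],[1,-36,-21.6,0,0]]' >/dev/null; 
g && python3 -m inch '[[1,-0.3,-1.1,0,0],[1,-0.3,-1.1,0,0]]' >/dev/null &&
g && python3 -m inch '[[1,-0.3,-1.1,0,0],[1,-0.3,-1.1,0,0]]' >/dev/null &&
g && python3 -m inch '[[1,-0.2,-1.1,0,0],[1,-0.2,-1.1,0,0]]' >/dev/null &&
g && python3 -m inch '[[1,-0.2,-1.1,0,0],[1,-0.2,-1.1,0,0]]' >/dev/null &&
g && python3 -m inch '[[1,-0.2,-1.1,0,0],[1,-0.2,-1.1,0,0]]' >/dev/null &&
g && python3 -m inch '[[1,-0.2,-1.1,0,0],[1,-0.2,-1.1,0,0]]' >/dev/null &&
g && python3 -m inch '[[1,-0.1,-1.1,0,0],[1,-0.1,-1.1,0,0]]' >/dev/null &&
g && python3 -m inch '[[1,0,-1.1,0,0],[1,0,-1.1,0,0]]' >/dev/null &&
g && python3 -m inch '[[1,0,-1.1,0,0],[1,0,-1.1,0,0]]' >/dev/null &&
g && python3 -m inch '[[1,0,-1.1,0,0],[1,0,-1.1,0,0]]' >/dev/null &&
g && python3 -m inch '[[1,0.1,-1.1,0,0],[1,0.1,-1.1,0,0]]' >/dev/null &&
g && python3 -m inch '[[1,0.1,-1.1,0,0],[1,0.1,-1.1,0,0]]' >/dev/null && 
g && python3 -m inch '[[1,0.2,-1.1,0,0],[1,0.2,-1.1,0,0]]' >/dev/null ; g
python3 look.py w5 .095
```

```text
9.2 2.8 0.7 | 9.2 2.8 0.7 | 166 wing angles cw from handle, hist: {0: 59, 180: 42, 195: 65}
axis mod180 14.47585232179229 0.9869692712010172
finger XY -30.9 8.7False
False
```

The guard exited wrongly because it returned a numpy bool, so I'll fix that and continue.

```bash
sed -i 's/sys.exit(f>6)/sys.exit(int(f>6))/' guard.py
g(){ python3 guard.py; }
g && python3 -m inch '[[1,-0.3,-1.1,0,0],[1,-0.3,-1.1,0,0]]' >/dev/null &&
g && python3 -m inch '[[1,-0.3,-1.1,0,0],[1,-0.3,-1.1,0,0]]' >/dev/null &&
g && python3 -m inch '[[1,-0.2,-1.1,0,0],[1,-0.2,-1.1,0,0]]' >/dev/null &&
g && python3 -m inch '[[1,-0.2,-1.1,0,0],[1,-0.2,-1.1,0,0]]' >/dev/null &&
g && python3 -m inch '[[1,-0.2,-1.1,0,0],[1,-0.2,-1.1,0,0]]' >/dev/null &&
g && python3 -m inch '[[1,-0.2,-1.1,0,0],[1,-0.2,-1.1,0,0]]' >/dev/null &&
g && python3 -m inch '[[1,-0.1,-1.1,0,0],[1,-0.1,-1.1,0,0]]' >/dev/null &&
g && python3 -m inch '[[1,0,-1.1,0,0],[1,0,-1.1,0,0]]' >/dev/null &&
g && python3 -m inch '[[1,0,-1.1,0,0],[1,0,-1.1,0,0]]' >/dev/null &&
g && python3 -m inch '[[1,0,-1.1,0,0],[1,0,-1.1,0,0]]' >/dev/null &&
g && python3 -m inch '[[1,0.1,-1.1,0,0],[1,0.1,-1.1,0,0]]' >/dev/null &&
g && python3 -m inch '[[1,0.1,-1.1,0,0],[1,0.1,-1.1,0,0]]' >/dev/null && 
g && python3 -m inch '[[1,0.2,-1.1,0,0],[1,0.2,-1.1,0,0]]' >/dev/null ; g
python3 look.py w6 .095
```

```text
9.25 0.7 0.6 | 9.45 1.3 0.5 | 9.65 1.3 0.6 | 9.85 0.9 0.5 | 10.05 2.3 0.4 | 10.25 1.2 0.4 | 10.45 1.2 0.4 | 10.65 0.9 0.4 | 10.85 0.1 0.4 | 11.05 2.1 0.4 | 11.25 1.3 0.4 | 11.45 1.8 0.4 | 11.65 1.4 0.4 | 11.85 2.0 0.4 | 288 wing angles cw from handle, hist: {210: 254, 225: 30}
axis mod180 39.361452698174574 0.9865840001472246
finger XY -31.5 -4.6
```

```bash
g(){ python3 guard.py; }
g && python3 -m inch '[[1,0.2,-1.1,0,0],[1,0.2,-1.1,0,0]]' >/dev/null &&
g && python3 -m inch '[[1,0.2,-1.1,0,0],[1,0.2,-1.1,0,0]]' >/dev/null &&
g && python3 -m inch '[[1,0.3,-1.1,0,0],[1,0.3,-1.1,0,0]]' >/dev/null &&
g && python3 -m inch '[[1,0.3,-1.1,0,0],[1,0.3,-1.1,0,0]]' >/dev/null &&
g && python3 -m inch '[[1,0.4,-1,0,0],[1,0.4,-1,0,0]]' >/dev/null &&
g && python3 -m inch '[[1,0.4,-1,0,0],[1,0.4,-1,0,0]]' >/dev/null &&
g && python3 -m inch '[[1,0.4,-1,0,0],[1,0.4,-1,0,0]]' >/dev/null &&
g && python3 -m inch '[[1,0.5,-1,0,0],[1,0.5,-1,0,0]]' >/dev/null &&
g && python3 -m inch '[[1,0.5,-1,0,0],[1,0.5,-1,0,0]]' >/dev/null &&
g && python3 -m inch '[[1,0.5,-1,0,0],[1,0.5,-1,0,0]]' >/dev/null &&
g && python3 -m inch '[[1,0.6,-1,0,0],[1,0.6,-1,0,0]]' >/dev/null &&
g && python3 -m inch '[[1,0.6,-0.9,0,0],[1,0.6,-0.9,0,0]]' >/dev/null &&
g && python3 -m inch '[[1,0.6,-0.9,0,0],[1,0.6,-0.9,0,0]]' >/dev/null &&
g && python3 -m inch '[[1,0.7,-0.9,0,0],[1,0.7,-0.9,0,0]]' >/dev/null &&
g && python3 -m inch '[[1,0.7,-0.8,0,0],[1,0.7,-0.8,0,0]]' >/dev/null &&
g && python3 -m inch '[[1,0.8,-0.8,0,0],[1,0.8,-0.8,0,0]]' >/dev/null &&
g && python3 -m inch '[[1,0.8,-0.8,0,0],[1,0.8,-0.8,0,0]]' >/dev/null &&
g && python3 -m inch '[[1,0.8,-0.7,0,0],[1,0.8,-0.7,0,0]]' >/dev/null &&
g && python3 -m inch '[[1,0.8,-0.7,0,0],[1,0.8,-0.7,0,0]]' >/dev/null &&
g && python3 -m inch '[[1,0.9,-0.6,0,0],[1,0.9,-0.6,0,0]]' >/dev/null &&
g && python3 -m inch '[[1,0.9,-0.6,0,0],[1,0.9,-0.6,0,0]]' >/dev/null ; g
python3 look.py w7 .095
```

```text
11.9 0.6 0.3 | 12.1 1.8 0.4 | 12.3 1.8 0.4 | 12.5 1.1 0.4 | 12.7 1.3 0.4 | 12.9 1.3 0.3 | 13.1 0.9 0.3 | 13.3 0.5 0.3 | 13.5 0.5 0.3 | 13.7 1.3 0.3 | 13.9 0.9 0.4 | 14.1 1.2 0.4 | 14.3 0.9 0.4 | 14.5 1.3 0.4 | 14.7 1.6 0.3 | 14.9 0.8 0.3 | 15.1 0.9 0.3 | 15.3 2.0 0.3 | 15.5 1.2 0.3 | 15.7 1.6 0.3 | 15.9 0.7 0.3 | 16.1 1.2 0.3 | 487 wing angles cw from handle, hist: {75: 13, 90: 6, 240: 214, 255: 254}
axis mod180 75.65881635018565 0.9891060709543885
finger XY -19.5 -23.7
```

```bash
g(){ python3 guard.py; }
g && python3 -m inch '[[1,0.8,-0.7,0,0],[1,0.8,-0.7,0,0]]' >/dev/null &&
g && python3 -m inch '[[1,0.9,-0.7,0,0],[1,0.9,-0.7,0,0]]' >/dev/null &&
g && python3 -m inch '[[1,0.9,-0.6,0,0],[1,0.9,-0.6,0,0]]' >/dev/null &&
g && python3 -m inch '[[1,0.9,-0.6,0,0],[1,0.9,-0.6,0,0]]' >/dev/null &&
g && python3 -m inch '[[1,1,-0.5,0,0],[1,1,-0.5,0,0]]' >/dev/null &&
g && python3 -m inch '[[1,1,-0.5,0,0],[1,1,-0.5,0,0]]' >/dev/null &&
g && python3 -m inch '[[1,1,-0.5,0,0],[1,1,-0.5,0,0]]' >/dev/null &&
g && python3 -m inch '[[1,1,-0.4,0,0],[1,1,-0.4,0,0]]' >/dev/null &&
g && python3 -m inch '[[1,1,-0.4,0,0],[1,1,-0.4,0,0]]' >/dev/null &&
g && python3 -m inch '[[1,1.1,-0.4,0,0],[1,1.1,-0.4,0,0]]' >/dev/null &&
g && python3 -m inch '[[1,1.1,-0.3,0,0],[1,1.1,-0.3,0,0]]' >/dev/null &&
g && python3 -m inch '[[1,1.1,-0.3,0,0],[1,1.1,-0.3,0,0]]' >/dev/null &&
g && python3 -m inch '[[1,1.1,-0.2,0,0],[1,1.1,-0.2,0,0]]' >/dev/null &&
g && python3 -m inch '[[1,1.1,-0.2,0,0],[1,1.1,-0.2,0,0]]' >/dev/null &&
g && python3 -m inch '[[1,1.1,-0.1,0,0],[1,1.1,-0.1,0,0]]' >/dev/null &&
g && python3 -m inch '[[1,1.1,0,0,0],[1,1.1,0,0,0]]' >/dev/null &&
g && python3 -m inch '[[1,1.1,0,0,0],[1,1.1,0,0,0]]' >/dev/null &&
g && python3 -m inch '[[1,1.1,0,0,0],[1,1.1,0,0,0]]' >/dev/null &&
g && python3 -m inch '[[1,1.1,0.1,0,0],[1,1.1,0.1,0,0]]' >/dev/null &&
g && python3 -m inch '[[1,1.1,0.1,0,0],[1,1.1,0.1,0,0]]' >/dev/null &&
g && python3 -m inch '[[1,1.1,0.2,0,0],[1,1.1,0.2,0,0]]' >/dev/null ; g
python3 look.py w8 .095
```

```text
16.15 0.5 0.2 | 16.35 1.0 0.3 | 16.55 1.4 0.3 | 16.75 1.4 0.3 | 16.95 1.3 0.3 | 17.15 1.0 0.2 | 17.35 3.0 1.3 | 17.55 8.1 3.7 | 17.55 8.1 3.7 | 536 wing angles cw from handle, hist: {90: 95, 255: 432, 270: 9}
axis mod180 86.98787294058009 0.978081046670199
finger XY -13.8 -27.2
```

View pics/w8.png

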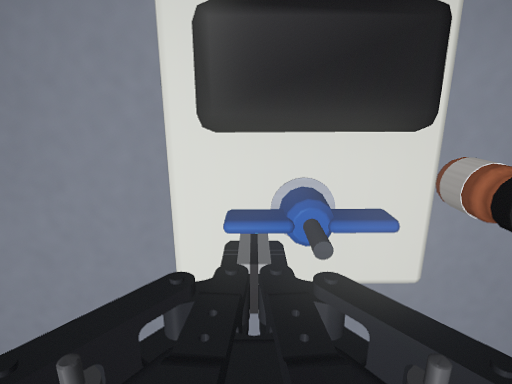

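The nut stands at about 268°, with its wings level across (225–398, 222). The force rise marks the stop, and the total turn fits a start of about 1.8 rad. Backing off, lifting clear and checking.

```bash
python3 -m inch '[[1,-3,2,0,0],[1,-6,2,0,0],[1,-6,2,-40,0],[1,-6,2,-80,0],[1,-6,2,-120,0]]'
python3 -m inch '[[1,-50,0,-20,0],[1,-100,0,-20,0],[1,-100,0,-20,0],[1,-100,0,-20,0],[1,-100,0,-20,0]]'
python3 - <<'E'
from h import *
o=[]
for n,(x0,y0) in(("top",(185,135)),("side",(170,165))):
    s=snapshot(n);N,L,st,c=cv2.connectedComponentsWithStats(blue(s))
    for i in range(1,N):
        if st[i,4]>15 and x0<c[i][0]<x0+115 and y0<c[i][1]<y0+90: print(n,c[i]); o.append((n,ray(s,c[i])))
    cv2.imwrite("pics/end.png",cv2.resize(s["frame"][y0:y0+90,x0:x0+115],(690,540),interpolation=cv2.INTER_CUBIC)[:,:,::-1])
for a in o:
    for b in o:
        if a[0]=="top" and b[0]=="side": print([np.round(v,4) for v in tri(a[1],b[1])])
E
```

```text
clock: 18.1
position: [0.5058, -0.0857, 0.2893]
orientation: [-179.9, -0.0, 63.9]
contact_force: [1.4, -0.6, 0.2]
gripper_width: -0.001
gripper_force: 0.0
clock: 18.6
position: [0.4625, -0.175, 0.3077]
orientation: [-180.0, -0.0, 64.0]
contact_force: [-0.8, 0.6, 0.3]
gripper_width: 0.002
gripper_force: 0.0
top [216.55405405 170.31081081]
top [259.7826087  191.36231884]
side [249.04       187.57333333]
side [218.29069767 213.8255814 ]
[array([0.5404, 0.0338, 0.2126]), np.float64(0.0559)]
[array([0.6004, 0.0454, 0.0899]), np.float64(0.0008)]
[array([ 0.5387, -0.0802,  0.0907]), np.float64(0.0017)]
[array([ 0.6052, -0.0794, -0.0579]), np.float64(0.0767)]
```

View pics/end.png

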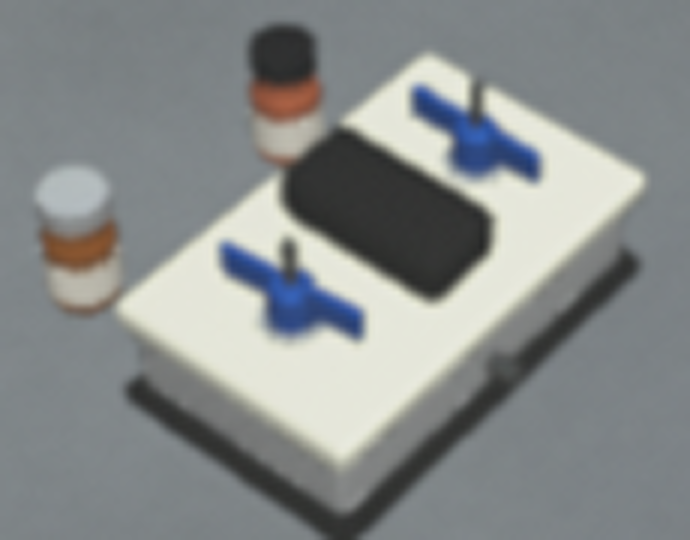

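The view shows both nuts seated at the same height (0.0907 and 0.0899 m measured), the red collar covered, and the jars in place. The hand is clear.

```bash
python3 -c "from cell import *;print(finish_job())"
```

```text
the job is handed in; nothing more can be done
None
```

I pushed the loose wing nut round until it met its stop (8 N at the last step). The red collar is now covered, the other nut and the jars look undisturbed, the hand is clear, and I handed the job in at about 19 s; the hand-in returned no verdict.

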